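# Start the tube shaker from its keys

## Robot

A 6-joint arm with a two-finger parallel gripper is mounted at the origin on a cart in front of the work surface, level with it; the furniture and walls round the work are solid. World frame = base frame: x ahead of the robot, y to its left, z up, the work surface at z = 0. Lengths are in m, angles in rad, forces in N, time in s.
With the tool pointing down it reaches from about 0.35 to 1 m from the base axis. Payload 7.1 kg.
Tool frame: the origin (TCP) lies on the centre line of the jaws, within the pads' length; the fingertips stand manip.tcp_to_tips ahead of it and the grasp point (between the pads) is the TCP (manip.tcp_to_tips is the distance from the TCP to the fingertips, in m); z points along the fingers, y is the direction in which the jaws open and shut (so a half turn about z gives the same grasp; the last joint's range is limited). The gripper opens to 85 mm and grips with 20 to 120 N. Pads are 22 mm wide; open, the fingers measure 114 mm over their backs; the gripper's body (76 mm by 85 mm) begins 54 mm behind the grasp point. The pads swing forward as they close: fully open they stand 13 mm farther back than shut.
Start: joints at [-1.209, 0.423, 1.63, -0, 1.089, -0.019], TCP at [0.232, -0.58, 0.25] pointing down, gripper open.
Joint ranges: [-3, 3], [-0.9, 2.11], [0.09, 2.58], [-1.31, 4.45], [0.11, 2.69], [-2.54, 2.54]. Speed limits (rad/s): [2.39, 2.39, 3.01, 3.14, 3.14, 3.14].

## Interface

Orientations are given as a unit quaternion [w, x, y, z].
In Python, from station import manip gives the robot as it stands.
- The arm moves only by the shell command python3 -m inch 'ROWS' [OPENING] [FORCE]. ROWS is JSON, a list of rows, each a list of 6 numbers: the shift along the tool's x, y, z in cm, then the turn, a rotation vector about the tool's x, y, z in degrees. A call has exactly 5 rows; each row shifts and turns the pose as measured when the row begins, along the tool's axes as they then stand; what a row does not reach is not made up. A row lasts 1/10 s, in which the tool goes at most 50 mm and 8.59 degrees, less where a joint would pass 70% of its speed; a pose out of reach is approached as far as the arm can. A call is refused whole if a number of a shift passes 5 or a number of a turn 8.59, either way. A call with a gripper value outside its range is refused whole. OPENING is the closure, from -1 (fully open) to 1 (shut), set as the call begins (- or left out, the last holds). The fingers move at their own pace and stop on an object; FORCE is the grip in N (left out, the last holds). Time passes only in rows, so rows that do not move let the fingers close, or fill a call up. It gives the time, the measured TCP pose, the force and the opening at its end, in the units of the state.
- manip.get_obs(): the state, without advancing time (a new reading comes with each control period).
- manip.capture(name): name is "scene" or "top" or "wrist"; returns a dict with "frame" (480x640x3 uint8, blue, green, red), "z_map" (480x640 float32, m along the optical axis (not along the pixel's ray), 0 where there is no reading), "intrinsics" (3x3 intrinsics, pixels), "k1" (the pictures are not rectified: a ray, as slopes to the right and down, at radius r is drawn at 1 + k1 r^2 times it, then the intrinsics apply), "R" (3x3) and "t" (3): a world point X has camera coordinates R X + t. Camera axes: x right, y down, z forward; pixel columns grow to the right and rows downward; lengths in m; the calibration is good to about 2 mm. A picture is of the moment at which its call begins.
- manip.job_done(): hands the job in, once; it reports no verdict.
Trained networks look in the newest picture that a camera, given by its name, has taken for a name from the list of things; names that differ only in an ending like _2 or _b are one class to them, and where a whole thing is asked for, a point or a joint stands for the part that bears it (a point fixed in the world has none). Each returns a list of dicts, best first, with "confidence" (0 to 1); they miss things now and then, are a little off and sometimes report something else, mostly with a low value. They report only what shows in the picture. A call takes as long as a camera call.
- manip.look_for(camera, label): "bbox" ([left, top, right, bottom] in pixels, round what is visible of it).
- manip.outline_of(camera, label): "pixels" (480x640 bool, what is visible of it) and "bbox" ([left, top, right, bottom] in pixels, round what is visible of it).
The state is a dict: "t": time; "joint_pos": joint angles; "qvel": joint speeds; "joint_efforts": joint torques, N m; "position": TCP position; "tcp_rot": TCP orientation; "wrist_force": force on the tool from outside, world axes, zero at the start; "moment": the same for the moment, N m; "finger_gap": finger opening in m.
Only numpy, scipy, OpenCV 4.12 (cv2) and the standard library are available. Lean on these libraries where they do the work, as an engineer would, in place of code of your own. Each camera call takes 0.05 s, during which the arm holds its last target. There are 200 camera calls.

## Task

Start the tube shaker with the closed fingers: first push down the raised half of the black rocker switch (the half with the white bar) until it lies fully over, then push the blue key all the way in so that it stays in, then press the green key fully in and let it come back out. Keep to that order, leave the red stop key alone, and do not pick up or shift the timer, the label roll or the marker.

Things in the scene. Friction and masses are not known exactly. Their poses are not given: they have to be found in the camera images.
- shaker: White bench tube shaker, fixed, 260 (x) x 270 (y) x 46 mm high; origin on the worktop under its centre, x away from its front. Rocker, blue, green and red key stand in any order in a row along y, 66 mm apart, on the level control deck (z = 46 mm), 88 mm in front of the centre. From 46 mm in front of the centre to the rear lies a tray, top at 85 mm, with red-capped tubes up to 170 mm.
- rocker (a joint): Rocker angle (rad): 0 = off (starts near it), 0.4 = fully on; stays where left, friction 3 to 4 N near the end of a half. It is a shallow black V, 54 mm long along the shaker's x, 26 mm wide; pivot axis along the shaker's y, 59 mm above the worktop.
- rocker_on (a point): Middle of the upper face of the rocker's ON half (27 mm long, front half, toward the shaker's -x, with a white bar), 16 mm from the pivot. Off, this half slopes up toward the front at 0.4 rad and the rear half is level; fully on, it is level, its face 62 mm above the worktop. Moves with the rocker.
- blue_key (a joint): Depth of the blue key (m): 0 = out, 0.007 = fully in. It stays where it is pushed to (friction about 2.5 N, no spring).
- blue_key_top (a point): centre of the round top face of the blue push key: a cap 29 mm across that stands 18 mm above the level control deck (7 mm black-and-silver collar 36 mm across round its foot). Straight down is the press. Moves with the key.
- green_key (a joint): Depth of the green key (m): 0 = out, 0.007 = fully in. Spring return: starts to move at about 1.5 N, fully in at about 4.5 N.
- green_key_top (a point): centre of the round top face of the green push key: a cap 29 mm across that stands 18 mm above the level control deck (7 mm black-and-silver collar 36 mm across round its foot). Straight down is the press. Moves with the key.
- red_key (a joint): Depth of the red stop key (m): 0 = out, 0.007 = fully in; spring return as the green key. Must not be pressed.
- red_key_top (a point): centre of the round top face of the red push key: a cap 29 mm across that stands 18 mm above the level control deck (7 mm black-and-silver collar 36 mm across round its foot). Straight down is the press. Moves with the key.
- timer: White bench timer with three small buttons of its own, loose, 64 x 64 x 22 mm, lying to the left of the shaker; origin under its centre. Leave alone.
- label_roll: White label roll with brown core, loose, 58 mm across, 24 mm high, to the right of the shaker; origin under its centre. Leave alone.
- marker: Black and white marker pen, loose, 134 x 14 x 15 mm, lying in front of and to the left of the shaker; origin under its centre. Leave alone.

How it is judged:
On the way, in this order (a step that is already met when the one before it is completed fails the run):
1. the rocker is fully over to on (value of joint rocker above 0.34 rad), for 0.1 s.
2. the blue key is pushed in (value of joint blue_key above 0.0055 m), for 0.1 s.
3. the green key is pressed in (value of joint green_key above 0.005 m), for 0.05 s.
4. the green key is out again (value of joint green_key below 0.0015 m), for 0.1 s.
At the end, for the whole second after the job is handed in: Rocker on (over 0.34 of 0.4 rad), blue key in (over 5.5 of 7 mm), green key out again after having been pressed in over 5 mm, red key out (both within 1.5 mm), and the timer, label roll and marker at rest within 15 mm of where they stood (value of joint rocker above 0.34 rad and value of joint blue_key above 0.0055 m and value of joint each of green_key, red_key below 0.0015 m and distance of each of timer, label_roll, marker from where it was at the start of the episode below 0.015 m and linear speed of each of timer, label_roll, marker below 0.02 m/s); the robot touches nothing.
It fails at once if the blue key is pushed in before the rocker is on (value of joint blue_key above 0.004 m and value of joint rocker below 0.3 rad).
It fails at once if the green key is pressed before the rocker is on and the blue key is in (value of joint green_key above 0.003 m and (value of joint rocker below 0.3 rad or value of joint blue_key below 0.005 m)).
It fails at once if the red stop key is pressed (value of joint red_key above 0.003 m).
It fails at once if the timer, label roll or marker is lifted or shifted by more than 15 mm (distance of any of timer, label_roll, marker from where it was at the start of the episode above 0.015 m).
It also fails if it takes over 45 s, if anything falls off the work surface, if the arm or the gripper's body presses on something with over 40 N, if the wrist force passes 120 N, or if a joint passes its speed limit or range.

## Working session

There is one attempt and no reset: what is moved stays moved. The work goes in short steps, Python scripts to look and compute and a shell command to move; the robot and the scene stay as the last step left them, time stands still between calls to the robot, and variables do not carry over. Pictures are saved under pics/ and viewed, about 8 in all and at most 12, crops included, and the job is handed in when it is done.

```bash
mkdir -p pics; ls; cat > h.py <<'E'
import numpy as np, cv2
from station import manip
def world(c, uv):
    uv=np.atleast_2d(uv).astype(float); K=np.array(c["intrinsics"])
    d=(uv-[K[0,2],K[1,2]])/[K[0,0],K[1,1]]; s=d.copy()
    for _ in range(20): s=d/(1+c["k1"]*(s**2).sum(1,keepdims=True))
    z=c["z_map"][uv[:,1].astype(int),uv[:,0].astype(int)]
    p=np.c_[s,np.ones(len(s))]*z[:,None]
    R=np.array(c["R"]); return ((p-np.array(c["t"]))@R), z
def find(cam,c,l):
    o=manip.outline_of(cam,l)
    if not o: print(cam,l,'none'); return
    o=o[0]; v,u=np.nonzero(o["pixels"])
    if len(u)==0: return
    P,z=world(c,np.c_[u,v]); P=P[z>0]
    print(cam,l,round(o["confidence"],2),np.round(o["bbox"]),len(u),'med',np.median(P,0).round(3),'min',np.percentile(P,3,axis=0).round(3),'max',np.percentile(P,97,axis=0).round(3))
    return P
E
python3 - <<'E'
from h import *
print(manip.tcp_to_tips, manip.get_obs())
for cam in ("top","scene"):
    c=manip.capture(cam); cv2.imwrite(f"pics/{cam}0.png",c["frame"])
    for l in ("shaker","rocker","rocker_on","blue_key","green_key","red_key","timer","label_roll","marker"): find(cam,c,l)
E
```

```text
pics
0.019 {'t': 0.0, 'joint_pos': array([-1.20897206e+00,  4.23863502e-01,  1.63073741e+00,  2.41555518e-05,
        1.08857524e+00, -1.89815300e-02]), 'qvel': array([-0.00092939,  0.00038435, -0.0004384 ,  0.00031476, -0.00115808,
       -0.00023706]), 'joint_efforts': array([ 2.31069098e-03, -5.57375479e+01, -2.81740630e+01,  7.97678399e-05,
        7.32176748e-03,  2.00414200e-05]), 'position': array([ 0.23214238, -0.57970837,  0.24951289]), 'tcp_rot': array([-7.81969070e-04,  9.81928818e-01,  1.89248961e-01, -1.24519648e-04]), 'wrist_force': array([-0.04628809, -0.9524542 , -0.61567811]), 'moment': array([-0.02351295,  0.03248974, -0.01129987]), 'finger_gap': 0.08551016503512081}
top shaker 0.64 [243. 132. 414. 298.] 18157 med [0.635 0.012 0.065] min [ 0.496 -0.117  0.041] max [0.75  0.145 0.158]
top rocker none
top rocker_on 0.59 [320. 245. 343. 275.] 426 med [0.533 0.005 0.064] min [ 0.506 -0.01   0.06 ] max [0.557 0.019 0.072]
top blue_key 0.52 [254. 233. 273. 247.] 208 med [0.565 0.132 0.064] min [0.553 0.119 0.053] max [0.578 0.145 0.067]
top green_key 0.52 [289. 240. 306. 
[... 838 characters left out ...]
244.] 220 med [0.526 0.006 0.065] min [ 0.503 -0.008  0.059] max [0.553 0.02  0.073]
scene blue_key 0.62 [285. 238. 299. 255.] 134 med [0.56  0.133 0.064] min [0.55  0.121 0.055] max [0.576 0.145 0.067]
scene green_key 0.54 [318. 240. 326. 244.] 128 med [0.543 0.069 0.064] min [0.534 0.056 0.054] max [0.557 0.081 0.067]
scene red_key none
scene timer 0.75 [224. 222. 257. 245.] 663 med [0.685 0.21  0.018] min [0.664 0.18  0.003] max [0.725 0.24  0.023]
scene label_roll 0.62 [392. 198. 419. 224.] 504 med [ 0.585 -0.171  0.023] min [ 0.564 -0.2    0.002] max [ 0.618 -0.146  0.028]
scene marker 0.75 [209. 277. 246. 328.] 393 med [0.514 0.304 0.013] min [0.471 0.26  0.   ] max [0.564 0.341 0.018]
```

View pics/top0.png

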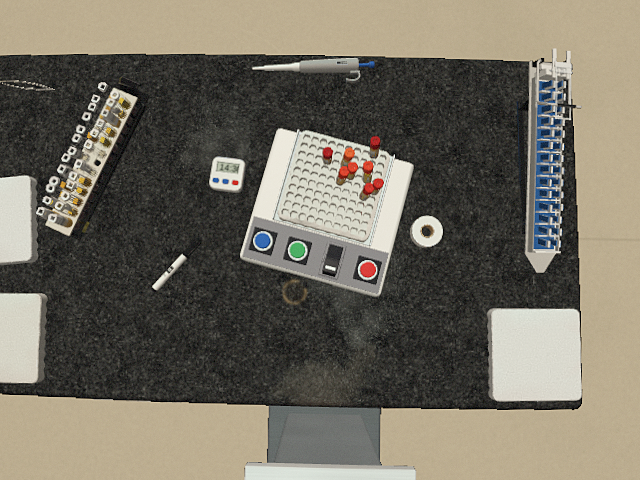

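The top view shows the row, left to right: blue (263,241), green (298,250), rocker (332,260), red (368,270). The tubes stand well behind it. The shaker's yaw is about -14°. Next I'll go above the rocker with the gripper closed and the tool x aligned to the shaker's x.

```bash
cat >> h.py <<'E'
from scipy.spatial.transform import Rotation as Ro
def rem(x,y,z=None,yaw=-14.1):
    o=manip.get_obs(); q=o["tcp_rot"]; R=Ro.from_quat(np.r_[q[1:],q[0]])
    p=o["position"]; d=np.array([x,y,p[2] if z is None else z])-p
    c,s=np.cos(np.radians(yaw)),np.sin(np.radians(yaw))
    G=Ro.from_matrix(np.array([[c,s,0],[s,-c,0],[0,0,-1.]]))
    print('t',o["t"],'p',p.round(4),'F',o["wrist_force"].round(1),'gap',round(o["finger_gap"],4),'shift cm',(R.inv().apply(d)*100).round(2),'turn deg',(R.inv()*G).as_rotvec(degrees=True).round(2))
E
python3 -m inch '[[3.6,-3.3,0,0,0,7.2],[3.15,-3.75,0,0,0,7.2],[2.65,-4.1,0,0,0,7.2],[2.1,-4.4,0,0,0,7.2],[1.55,-4.65,0,0,0,7.2]]' 1 60
python3 -c "from h import *; rem(.5145,.009)"
```

```text
t: 1.5
position: [0.3396, -0.3605, 0.2499]
tcp_rot: [0.002, 0.99, -0.138, 0.001]
wrist_force: [1.5, 0.1, -0.2]
finger_gap: 0.0123
t 1.5 p [ 0.3396 -0.3605  0.2499] F [ 1.5  0.1 -0.2] gap 0.0123 shift cm [  6.71 -40.33  -0.14] turn deg [ 0.22 -0.17 -1.77]
```

```bash

python3 -m inch '[[0.8,-4.9,0,0,0,0],[0.8,-4.9,0,0,0,0],[0.8,-4.9,0,0,0,0],[0.8,-4.9,0,0,0,0],[0.8,-4.9,0,0,0,-1]]' >/dev/null
python3 -m inch '[[0.8,-4.5,1,0,0,0],[0.8,-4.5,1.5,0,0,0],[0.8,-3.5,1.5,0,0,0],[0.5,-2,1,0,0,0],[0,0,0,0,0,0]]' >/dev/null
python3 - <<'E'
from h import *
rem(.5145,.009,.11)
for cam in ("wrist","scene"):
    c=manip.capture(cam); cv2.imwrite(f"pics/{cam}1.png",c["frame"])
    for l in ("rocker","rocker_on","blue_key_top","green_key_top","red_key_top"): find(cam,c,l)
E
```

```text
t 2.5 p [0.5178 0.0091 0.2007] F [-0.3 -0.1 -0.1] gap 0.0001 shift cm [-0.45  0.06  9.07] turn deg [ 0.2  -0.84 -0.68]
wrist rocker 0.93 [299. 189. 331. 258.] 2196 med [0.534 0.005 0.063] min [ 0.509 -0.01   0.061] max [0.559 0.02  0.07 ]
wrist rocker_on 0.81 [303. 192. 337. 258.] 2180 med [0.533 0.005 0.063] min [ 0.509 -0.01   0.061] max [0.558 0.02  0.07 ]
wrist blue_key_top 0.65 [140. 210. 181. 245.] 1149 med [0.565 0.13  0.063] min [0.553 0.119 0.054] max [0.578 0.144 0.065]
wrist green_key_top 0.67 [221. 206. 256. 247.] 1027 med [0.55  0.067 0.064] min [0.536 0.055 0.055] max [0.562 0.08  0.065]
wrist red_key_top 0.73 [384. 205. 419. 242.] 998 med [ 0.518 -0.058  0.064] min [ 0.505 -0.07   0.058] max [ 0.53  -0.046  0.065]
scene rocker 0.55 [342. 226. 360. 249.] 253 med [0.528 0.006 0.064] min [ 0.503 -0.011  0.057] max [0.556 0.02  0.072]
scene rocker_on 0.6 [344. 227. 359. 243.] 231 med [0.529 0.005 0.064] min [ 0.503 -0.011  0.06 ] max [0.556 0.02  0.072]
scene blue_key_top none
scene green_key_top 0.63 [318. 233. 330. 248.] 114 med [0.544 0.068 0.064] min [0.533 0.057 0.059] max [0.557 0.08  0.068]
scene red_key_top 0.49 [376. 228. 388. 240.] 148 med [ 0.512 -0.058  0.064] min [ 0.501 -0.073  0.052] max [ 0.529 -0.046  0.068]
```

View pics/wrist1.png

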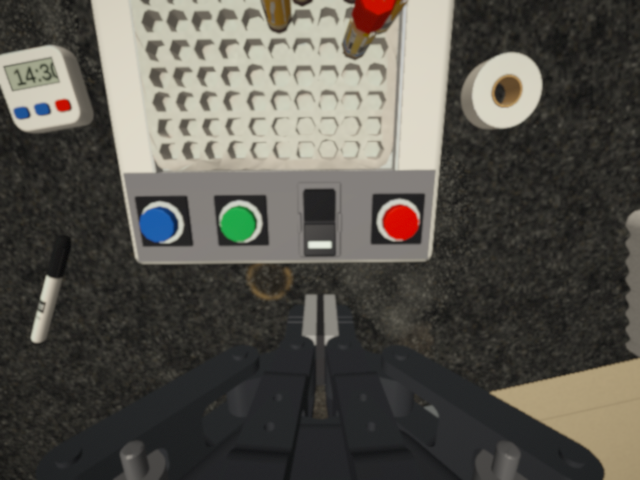

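The wrist view confirms it. The rocker is at (319,220) with its white bar toward the front, and the fingertips are in line with it. I'm descending above the ON half.

```bash

python3 -m inch '[[-0.1,0,3,0.2,-0.8,-0.7],[0,0,4,0,0,0],[0,0,3,0,0,0],[0,0,0.5,0,0,0],[0,0,0,0,0,0]]' >/dev/null
python3 -c "from h import *; rem(.5165,.0094,.081)"
```

```text
t 3.6 p [0.5198 0.0057 0.0966] F [0.6 0.1 0.9] gap 0.0001 shift cm [-0.42 -0.27  1.55] turn deg [-0.09 -0.46 -0.23]
```

```bash

python3 -m inch '[[-0.4,-0.3,0,0,-0.4,-0.2],[0,0,0.5,0,0,0],[0,0,0.4,0,0,0],[0,0,0.4,0,0,0],[0,0,0.3,0,0,0]]' >/dev/null
python3 -c "from h import *; rem(.5165,.0094,.081)"
```

```text
t 4.1 p [0.5192 0.0102 0.0846] F [-1.7 -0.4  3.7] gap -0.0001 shift cm [-0.24  0.14  0.36] turn deg [-0.2  -0.43 -0.  ]
```

```bash

python3 -m inch '[[-0.2,0.1,0.3,0,0,0],[0,0,0.3,0,0,0],[0,0,0.3,0,0,0],[0,0,0.3,0,0,0],[0,0,0.3,0,0,0]]' >/dev/null
python3 -c "from h import *; rem(.5165,.0094,.081)"
```

```text
t 4.6 p [0.518  0.0099 0.0805] F [-12.1   0.3  42. ] gap 0.0001 shift cm [-0.13  0.08 -0.05] turn deg [-0.25 -0.57 -0.  ]
```

```bash

python3 -m inch '[[0,0,-2,0,0,0],[0,0,-4,0,0,0],[1,-2,-1,0,-0.5,0],[1,-4.5,0,0,0,0],[0,-4,0,0,0,0]]' >/dev/null
python3 - <<'E'
from h import *
rem(.565,.132,.12)
c=manip.capture("wrist"); cv2.imwrite("pics/w2.png",c["frame"])
for l in ("rocker","blue_key_top","green_key_top","red_key_top"): find("wrist",c,l)
E
```

```text
t 5.1 p [0.5622 0.1048 0.1547] F [1.  0.2 0.3] gap -0.0001 shift cm [-0.42 -2.68  3.48] turn deg [-0.23 -0.1  -0.4 ]
wrist rocker 0.71 [444. 225. 499. 299.] 3146 med [0.538 0.006 0.063] min [ 0.509 -0.01   0.058] max [0.56  0.02  0.072]
wrist blue_key_top 0.89 [258. 243. 304. 285.] 1349 med [0.567 0.132 0.063] min [0.554 0.12  0.057] max [0.579 0.144 0.065]
wrist green_key_top 0.64 [354. 240. 394. 286.] 1461 med [0.551 0.069 0.064] min [0.537 0.057 0.053] max [0.563 0.082 0.065]
wrist red_key_top 0.85 [536. 242. 586. 285.] 1520 med [ 0.519 -0.056  0.064] min [ 0.505 -0.07   0.055] max [ 0.53  -0.045  0.065]
```

View pics/w2.png

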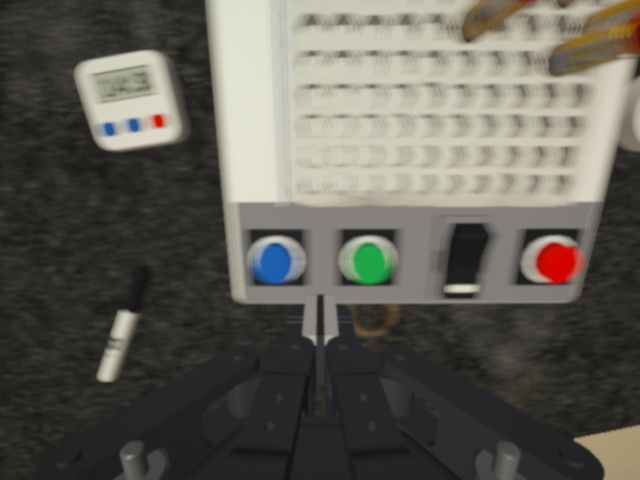

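The picture is blurred by motion. The rocker at (465,260) now widens at its rear, so that end has come up. I'll settle above blue (275,263) and check the rocker slope by depth.

```bash

python3 -m inch '[[-0.2,-2.0,1.5,-0.2,0,-0.4],[-0.1,-0.7,2,0,0,0],[0,0,0,0,0,0],[0,0,0,0,0,0],[0,0,0,0,0,0]]' >/dev/null
python3 - <<'E'
from h import *
rem(.566,.132,.076)
for cam in ("wrist","top"):
    c=manip.capture(cam)
    P=find(cam,c,"rocker" if cam=="wrist" else "rocker_on")
    if P is None: continue
    a=(P-[.534,.005,0])[:,:2]@np.array([.97,-.244])
    for lo in range(-27,27,9):
        m=(a>lo/1e3)&(a<(lo+9)/1e3); print(lo,m.sum(),np.median(P[m,2]).round(4) if m.any() else '')
    find(cam,c,"blue_key_top")
E
```

```text
t 5.85 p [0.5613 0.1253 0.117 ] F [-0.5 -0.4  0.3] gap -0.0002 shift cm [ 0.31 -0.79  4.1 ] turn deg [ 0.23  0.29 -0.18]
wrist rocker 0.98 [495. 228. 568. 318.] 4691 med [0.539 0.007 0.063] min [ 0.509 -0.01   0.055] max [0.561 0.021 0.072]
-27 615 0.0619
-18 670 0.0618
-9 644 0.0619
0 662 0.0644
9 801 0.0678
18 1107 0.0687
wrist blue_key_top 0.98 [278. 251. 331. 302.] 1902 med [0.568 0.132 0.063] min [0.555 0.12  0.055] max [0.579 0.145 0.065]
top rocker_on 0.92 [319. 246. 342. 275.] 421 med [0.535 0.004 0.064] min [ 0.509 -0.011  0.059] max [0.559 0.019 0.073]
-27 64 0.0625
-18 65 0.0619
-9 67 0.0629
0 72 0.0653
9 74 0.0687
18 66 0.0707
top blue_key_top none
```

The front half is level at 62 mm, so the rocker is fully on. Now the blue key.

```bash

python3 -m inch '[[0.4,-0.8,1.5,0.2,0.3,-0.2],[0,0,1,0,0,0],[0,0,0.5,0,0,0],[0,0,0.3,0,0,0],[0,0,0.3,0,0,0]]' >/dev/null
python3 -c "from h import *; rem(.567,.132,.076)"
```

```text
t 6.65 p [0.5686 0.1338 0.0782] F [ 0.1 -1.3  1.1] gap 0.0003 shift cm [-0.11  0.21  0.22] turn deg [-0.04 -0.15  0.12]
```

```bash

python3 -m inch '[[0,0,0.3,0,0,0],[0,0,0.3,0,0,0],[0,0,0.3,0,0,0],[0,0,0.3,0,0,0],[0,0,0.2,0,0,0]]' >/dev/null
python3 -c "from h import *; rem(.567,.132,.076)"
```

```text
t 7.15 p [0.5687 0.1338 0.076 ] F [-5.2 -0.9 12.4] gap 0.0002 shift cm [-0.12  0.21 -0.  ] turn deg [-0.04 -0.14  0.11]
```

```bash

python3 -m inch '[[0,0,0.3,0,0,0],[0,0,0.3,0,0,0],[0,0,-2,0,0,0],[0,0,-3,0,0,0],[0,0,0,0,0,0]]' 
python3 -m inch '[[0,3,0,0,0,0],[0,3,0,0,0,0],[0,0.8,0,0,0,0],[0,0,0,0,0,0],[0,0,0,0,0,0]]' >/dev/null
python3 - <<'E'
from h import *
rem(.551,.068,.076)
c=manip.capture("wrist"); cv2.imwrite("pics/w3.png",c["frame"])
for l in ("rocker","blue_key_top","green_key_top","red_key_top"):
    P=find("wrist",c,l); print(np.percentile(P[:,2],[25,50,75]).round(4))
E
```

```text
t: 7.65
position: [0.5684, 0.1337, 0.1283]
tcp_rot: [-0.0, 0.993, -0.122, 0.002]
wrist_force: [1.4, -0.5, -0.1]
finger_gap: -0.0003
t 8.15 p [0.5518 0.0671 0.1277] F [ 0.3  0.3 -0.1] gap 0.0004 shift cm [-0.12 -0.06  5.17] turn deg [-0.15 -0.26  0.12]
wrist rocker 0.75 [396. 233. 456. 319.] 3889 med [0.538 0.005 0.063] min [ 0.509 -0.011  0.058] max [0.561 0.02  0.072]
[0.0619 0.0631 0.0675]
wrist blue_key_top 0.56 [190. 252. 235. 298.] 1462 med [0.566 0.131 0.057] min [0.554 0.12  0.055] max [0.578 0.144 0.058]
[0.0565 0.057  0.0575]
wrist green_key_top 0.94 [295. 254. 340. 295.] 1652 med [0.552 0.068 0.064] min [0.54  0.056 0.055] max [0.563 0.081 0.065]
[0.0633 0.0639 0.0643]
wrist red_key_top noneTraceback (most recent call last):
  File "<stdin>", line 5, in <module>
TypeError: 'NoneType' object is not subscriptable
```

View pics/w3.png

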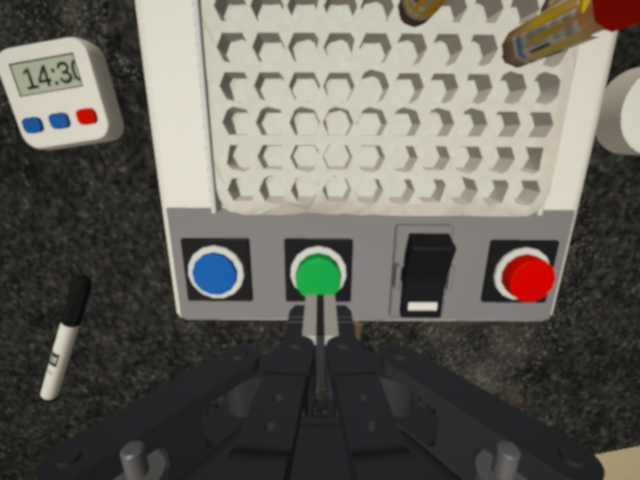

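The blue key at (215,271) is in, with its top at 57 mm against 64 mm before. The rocker is on, and green (318,273) lies straight ahead under the fingers. Pressing green.

```bash

python3 -m inch '[[-0.1,-0.1,2,0,0,0],[0,0,1.5,0,0,0],[0,0,0.5,0,0,0],[0,0,0.3,0,0,0],[0,0,0.3,0,0,0]]' >/dev/null
python3 -c "from h import *; rem(.551,.068,.076)"
python3 -m inch '[[0,0,0.3,0,0,0],[0,0,0.3,0,0,0],[0,0,0.3,0,0,0],[0,0,0.3,0,0,0],[0,0,0.3,0,0,0]]' >/dev/null
python3 -c "from h import *; rem(.551,.068,.076)"
```

```text
t 8.9 p [0.5527 0.0705 0.0806] F [-1.  -0.9  1.8] gap -0.0003 shift cm [-0.11  0.29  0.46] turn deg [-0.19 -0.38  0.34]
t 9.4 p [0.5529 0.0705 0.0755] F [-11.2  -1.6  32.3] gap -0.0001 shift cm [-0.13  0.29 -0.05] turn deg [-0.2  -0.36  0.32]
```

The green key has bottomed out (32 N at z = 75.5 mm). Lifting off and checking.

```bash

python3 -m inch '[[0,0,0,0,0,0],[0,0,-2,0,0,0],[0,0,-4,0,0,0],[0,0,-3,0,0,0],[0,0,0,0,0,0]]' 
python3 -m inch '[[0,0,0,0,0,0],[0,0,0,0,0,0],[0,0,0,0,0,0],[0,0,0,0,0,0],[0,0,0,0,0,0]]' >/dev/null
python3 - <<'E'
from h import *
for cam in ("wrist","top"):
    c=manip.capture(cam); cv2.imwrite(f"pics/{cam}4.png",c["frame"])
    for l in ("rocker","blue_key_top","green_key_top","red_key_top")+(("timer","label_roll","marker") if cam=="top" else ()):
        find(cam,c,l)
E
```

```text
t: 9.9
position: [0.5529, 0.0702, 0.1711]
tcp_rot: [-0.002, 0.993, -0.12, 0.005]
wrist_force: [-0.3, 0.2, -0.0]
finger_gap: -0.0001
wrist rocker 0.88 [390. 217. 436. 293.] 2772 med [0.537 0.005 0.063] min [ 0.509 -0.011  0.058] max [0.56  0.02  0.072]
wrist blue_key_top 0.8 [216. 235. 253. 273.] 1079 med [0.566 0.132 0.057] min [0.553 0.12  0.054] max [0.577 0.144 0.058]
wrist green_key_top 0.67 [304. 235. 339. 277.] 1160 med [0.551 0.068 0.064] min [0.538 0.057 0.057] max [0.563 0.08  0.065]
wrist red_key_top 0.72 [477. 238. 525. 276.] 1357 med [ 0.519 -0.057  0.064] min [ 0.506 -0.071  0.054] max [ 0.53  -0.046  0.065]
top rocker 0.33 [359. 265. 376. 277.] 184 med [ 0.516 -0.058  0.064] min [ 0.504 -0.071  0.061] max [ 0.528 -0.048  0.068]
top blue_key_top none
top green_key_top none
top red_key_top 0.49 [356. 263. 375. 277.] 210 med [ 0.516 -0.059  0.064] min [ 0.503 -0.072  0.055] max [ 0.528 -0.047  0.068]
top timer 0.83 [210. 158. 245. 189.] 805 med [0.702 0.215 0.018] min [0.668 0.178 0.013] max [0.725 0.237 0.023]
top label_roll 0.57 [409. 216. 446. 247.] 689 med [ 0.592 -0.174  0.024] min [ 0.568 -0.2    0.01 ] max [ 0.618 -0.147  0.028]
top marker 0.87 [151. 238. 202. 291.] 453 med [0.517 0.302 0.013] min [0.474 0.258 0.008] max [0.567 0.34  0.017]
```

View pics/wrist4.png

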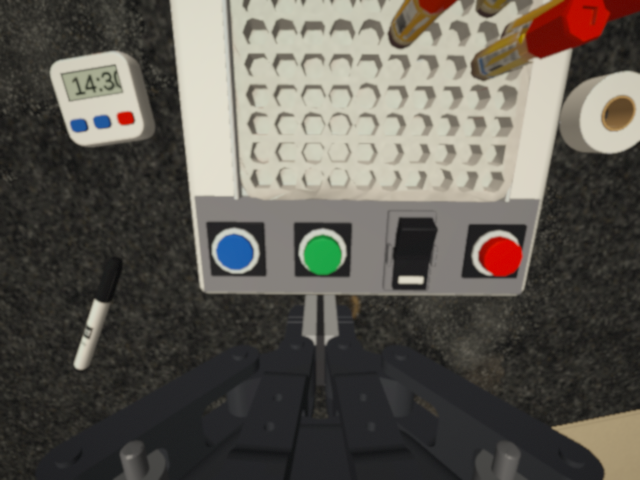

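The picture shows the rocker over at (413,252), blue in at (235,251), green out at (322,253) and red out at (500,257). The fingers are clear, so I'm handing in.

```bash
python3 -c "from station import manip; print(manip.job_done())"
```

```text
the job is handed in; nothing more can be done
None
```

I switched the rocker on, pushed the blue key in, then pressed the green key and let it come back out, in that order. I handed the job in at about 11 s; no verdict was reported.

- **Rocker:** its front half lies level at 62 mm, so it is fully on. I pressed it to 42 N at the fingertips.
- **Blue key:** its top is at 57 mm, down from 64 mm, so it is about 7 mm in and has stayed there.
- **Green key:** I pressed it until it bottomed out (32 N, fingertips about 7 mm below the cap's resting height). Its top is back at 64 mm.
- **Red key:** its top is still at 64 mm, so it was not pressed.
- **Timer, label roll and marker:** their extents in the top camera match the start within about 4 mm. The timer and marker medians differ by about 1 cm, because the outlines covered fewer pixels this time.
- **Robot:** the arm stands clear, with the wrist force near zero.

In the last top-camera check the networks missed the blue and green keys. They also reported the red key as "rocker", at a low confidence of 0.33. For those I relied on the wrist camera, where all four controls were found and agreed with the picture.

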